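# Turn the top leaf of the key register over its rod

### The arm

A 6-joint arm with a two-finger parallel gripper is mounted at the origin on the work surface. World frame = base frame: x ahead of the robot, y to its left, z up, the work surface at z = 0. Lengths are in m, angles in degrees, forces in N, time in s.
With the tool pointing down it reaches from about 0.3 to 0.75 m from the base axis. Payload 8.5 kg.
Tool frame: the origin (TCP) lies on the mounting face of the last link; the fingertips stand tip_extent ahead of it and the grasp point (between the pads) lies 155 mm ahead of it (tip_extent is the distance from the TCP to the fingertips, in m); z points along the fingers, y is the line along which they close (so a half turn about z gives the same grasp; the last joint's range is limited). The gripper opens to 85 mm and grips with 20 to 120 N. Pads are 22 mm wide; open, the fingers measure 114 mm over their backs; the gripper's body (76 mm by 85 mm) begins 54 mm behind the grasp point. The pads swing forward as they close: fully open they stand 13 mm farther back than shut.
Start: joints at [-84.242, 21.807, 74.336, -0, 83.858, -12.336], TCP at [0.171, -0.523, 0.405] pointing down, gripper open.
Joint ranges: [-178.18, 178.18], [-50.72, 133.34], [12.68, 142.11], [-81.47, 261.47], [9.98, 163.14], [-165.26, 165.26]. Speed limits (degrees/s): [136.94, 136.94, 180, 180, 180, 180].

### API

Orientations are given as a 3x3 rotation matrix whose columns are the frame's x, y, z axes.
In Python, from rig import observe, get_image, camera_params, close_job, tip_extent gives the robot as it stands.
- The arm moves only by the shell command python3 -m creep 'ROWS' [FORCE]. ROWS is JSON, a list of rows, each an object with "jaw": the gripper's target within -1 to 1 (shut at 1, half-way at 0, fully open at -1); "travel": the shift along the world's x, y, z in mm, a list of three; "roll": the turn about the world's z in rad. A call has 1 to 12 rows; each row is the pose to reach, as a shift and turn from the pose commanded when the call began; what a row does not reach only later rows make up. A row lasts 1/10 s, in which the tool goes at most 50 mm and 8.59 degrees, less where a joint would pass 70% of its speed; a pose out of reach is approached as far as the arm can. A call with a gripper value outside its range is refused whole. The fingers move at their own pace and stop on an object; FORCE is the grip in N (left out, the last holds). Time passes only in rows, so rows that repeat a pose let the fingers close. It gives the time, the measured TCP pose, the force, the opening and the grip force at its end, in the units of the state.
- observe(): the state, without advancing time (a new reading comes with each control period).
- get_image(name): name is "scene" or "top"; returns (picture, depth): 400x640x3 uint8, red, green, blue; 400x640 float32, m along the optical axis (not along the pixel's ray), 0 where there is no reading.
- camera_params(name): a dict with "mtx" (3x3 intrinsics, pixels), "extrinsics" (4x4, takes a point from camera to world coordinates). Camera axes: x right, y down, z forward; pixel columns grow to the right and rows downward; lengths in m; the calibration is good to about 2 mm. A picture is of the moment at which its call begins. camera_params takes no time and is no camera call.
- close_job(): hands the job in; it is judged then, once.
The state is a dict: "time_s": time; "q": joint angles; "qvel": joint speeds; "joint_efforts": joint torques, N m; "position": TCP position; "tool_rot": TCP orientation; "ft_force": force on the tool from outside, world axes, zero at the start; "wrist_torque": the same for the moment, N m; "grip_width": finger opening in m; "gripper_force": force on a finger pad.
Only numpy, scipy, OpenCV 4.12 (cv2) and the standard library are available. Lean on these libraries where they do the work, as an engineer would, in place of code of your own. Each camera call takes 0.05 s, during which the arm holds its last target. There are 200 camera calls.

### The job

Turn the key register to its second leaf: with a fingertip under the tab of the top leaf, push that leaf up and over the brass rod, then press it down until it lies flat on the bare left-hand half of its stand. Turn it steadily rather than flinging it, do not pinch it between the fingers, and leave the two leaves below it lying where they are. Leave everything else on the shelf in its place.

Things in the scene. Friction and masses are not known exactly. Their poses are not given: they have to be found in the camera images.
- register: Key register: low beech stand, screwed to the shelf, 240 mm along its x (along the brass rod) by 292 mm in y, its top 50 mm above the shelf. Origin: centre of its underside. At yaw 0 +x points away from the robot, +y to the robot's left. Three plywood leaves turn on one rod over its middle; all start stacked on the right half (-y), the left half (+y) is bare. Open space under and beside the tabs.
- rod (a point): Middle of the brass hinge rod, above the stand's centre, 62.5 mm above the shelf. The leaves turn about the line through this point along the register's x axis. Brass end brackets hold the rod at x = -114 and +114 mm, rising 26 mm above the stand.
- top_leaf (a joint): Angle of the top leaf about the rod, rad: 0 = flat on the stack on the right, 1.57 = upright, 3.14 = flat on the left half; starts at 0 to 0.25, cannot pass 0 or 3.14. The hinge is stiff: the leaf stays where it is left, and 1 to 3 N at the tab turns it. The leaf (170 g) is 210 mm along the rod and reaches from 14 to 144 mm from it, plus the tab.
- top_leaf_tab (a point): Middle of the lower outer edge of the top leaf's tab; moves with the leaf. It is the tab nearest the robot: 55 mm wide along the rod, centred at register x = -70 mm, 6 mm thick, 30 mm long; its end is 174 mm from the rod and 28 mm beyond the stand. At angle 0 its underside is 66 mm above the shelf, with open air below; a 15 mm gap along the rod parts it from the next tab.
- top_leaf_mid (a point): Middle of the plywood underside of the top leaf, 79 mm from the rod; moves with the leaf. At angle 0 the whole underside (tab too) lies 4 mm above the rod's centre line; at 3.14 it faces up, 58.5 mm above the shelf. The upper side has a white card with a dark key figure and a brass plate on the tab, both 1.5 mm thick; fingers pressing on these and the plywood at once are pinching the leaf.
- second_leaf (a joint): Angle of the leaf under the top one, rad, same meaning; it lies at 0, its underside 4 mm below the rod's centre line, and must stay down. Its tab is the middle one (x = 0).
- third_leaf (a joint): Angle of the lowest leaf, rad, same meaning; it lies at 0 and must stay down. Its tab is the one farthest from the robot (x = +70 mm).
- key_stand: Bystander: slotted beech stand, 150 x 130 mm, 67 mm tall, fixed, on the right. Origin: centre of its underside.
- key0: Bystander: forged iron key about 200 mm long with a round bow, lying loose in a slot of the stand. Origin on its shank, about 50 mm above the shelf.
- key1: Bystander: the like, with a diamond bow.
- key2: Bystander: the like, with a kidney-shaped bow.
- tinderbox: Bystander: tin box with lid, 97 x 67 x 35 mm, loose, beyond the far end of the register. Origin: centre of its underside.
- chalice: Bystander: pewter chalice, 76 mm across, 141 mm tall, loose, beyond the far end of the register. Origin: centre of its foot.
- mallet: Bystander: wooden mallet with a barrel head 70 mm across and 110 mm long and a 27 mm thick ash handle, about 310 mm long, lying loose on the left, handle towards the robot. Origin on the shelf under the middle of its length.
- striker: Bystander: grey C-shaped flint striker, 85 x 35 mm, 10 mm thick, lying loose on the shelf just right of the register. Origin: middle of its underside.

How it is judged (in metres and radians):
On the way:
1. the top leaf is pushed up past upright by the fingers (value of joint top_leaf above 1.65 rad and contact force between top_leaf and the fingers above 0.1 N), for 0.05 s.
At the end, for the whole second after the job is handed in: The top leaf lies flat on the left half (within 0.07 rad of 3.14) and at rest; the second and third leaves lie at 0 (within 0.08 rad); every bystander is within 20 mm of where it stood (value of joint top_leaf above 3.07 rad and velocity of joint top_leaf below 0.05 rad/s and value of joint each of second_leaf, third_leaf below 0.08 rad and distance of each of key0, key1, key2, tinderbox, chalice, mallet, striker from where it was at the start of the episode below 0.02 m); the robot touches nothing.
It fails at once if the top leaf is pinched: the fingers press on its facing and on its plywood at the same time, more than 1.5 N each (contact force between any of top_leaf_c4, top_leaf_c5 and the fingers above 1.5 N and contact force between any of top_leaf_c2, top_leaf_c3 and the fingers above 1.5 N).
It fails at once if the top leaf is flung (over 6 rad/s) (velocity of joint top_leaf above 6 rad/s).
It fails at once if the second or third leaf is raised (over 0.15 rad) (value of joint any of second_leaf, third_leaf above 0.15 rad).
It fails at once if a bystander is pushed, lifted or carried (over 20 mm) (distance of any of key0, key1, key2, tinderbox, chalice, mallet, striker from where it was at the start of the episode above 0.02 m).
It also fails if it takes over 48 s, if anything falls off the work surface, if the arm or the gripper's body presses on something with over 40 N, if the wrist force passes 120 N, or if a joint passes its speed limit or range.

## Working session

There is one attempt and no reset: what is moved stays moved. The work goes in short steps, Python scripts to look and compute and a shell command to move; the robot and the scene stay as the last step left them, time stands still between calls to the robot, and variables do not carry over. Pictures are saved under pics/ and viewed, at most 10 in all, crops included, and the job is handed in when it is done.

```bash
mkdir -p pics; cat > h.py <<'E'
import numpy as np,cv2
from rig import *
def shot(n,f):
    im,d=get_image(n); cv2.imwrite('pics/'+f+'.png',im[:,:,::-1]); np.save('pics/'+f+'.npy',d); return im,d
def world(n,d):
    p=camera_params(n);K=p['mtx'];E=np.array(p['extrinsics'])
    v,u=np.mgrid[:d.shape[0],:d.shape[1]]
    P=np.stack([(u-K[0][2])/K[0][0]*d,(v-K[1][2])/K[1][1]*d,d],-1)
    return P@E[:3,:3].T+E[:3,3]
E
python3 - <<'E'
from h import *
te=tip_extent
print(te() if callable(te) else te)
s=observe();print({k:np.round(s[k],3).tolist() for k in s})
for n in('top','scene'):
    im,d=shot(n,n+'0'); np.save('pics/W'+n+'0.npy',world(n,d)); print(camera_params(n))
E
```

```text
0.1734
{'time_s': 0.0, 'q': [-84.244, 21.841, 74.384, -0.0, 83.857, -12.334], 'qvel': [0.019, 0.013, 0.025, -0.019, -0.059, -0.05], 'joint_efforts': [0.0, -44.846, -23.128, -0.0, 0.005, -0.0], 'position': [0.171, -0.523, 0.404], 'tool_rot': [[0.951, 0.311, -0.0], [0.311, -0.951, 0.001], [0.0, -0.001, -1.0]], 'ft_force': [0.103, 0.438, 0.102], 'wrist_torque': [-0.051, 0.008, 0.018], 'gripper_force': 0.0, 'grip_width': 0.085}
{'mtx': array([[468.67348002,   0.        , 318.37353959],
       [  0.        , 468.67348002, 198.7219475 ],
       [  0.        ,   0.        ,   1.        ]]), 'extrinsics': array([[ 0.02797002, -0.99025639,  0.13641835,  0.41478554],
       [-0.99951689, -0.02955605, -0.00961431, -0.01747507],
       [ 0.01355262, -0.13608353, -0.99060466,  1.55662174],
       [ 0.        ,  0.        ,  0.        ,  1.        ]])}
{'mtx': array([[423.58157535,   0.        , 317.44843662],
       [  0.        , 423.58157535, 196.94073805],
       [  0.        ,   0.        ,   1.        ]]), 'extrinsics': array([[ 0.01256211,  0.85506518, -0.51836834,  1.21464257],
       [ 0.99983883, -0.00409168,  0.01748068, -0.02836289],
       [ 0.01282612, -0.51850439, -0.85497877,  1.08704041],
       [ 0.        ,  0.        ,  0.        ,  1.        ]])}
```

View pics/top0.png

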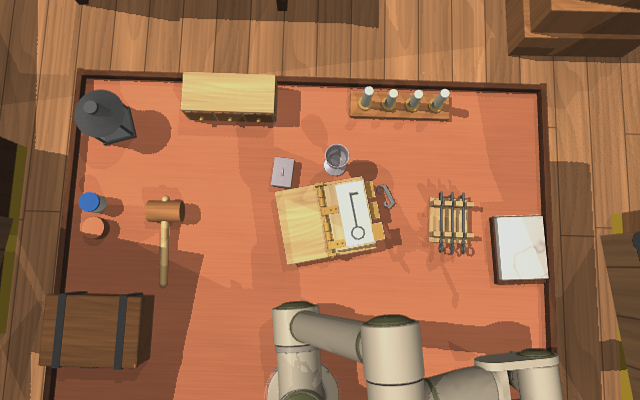

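View pics/scene0.png

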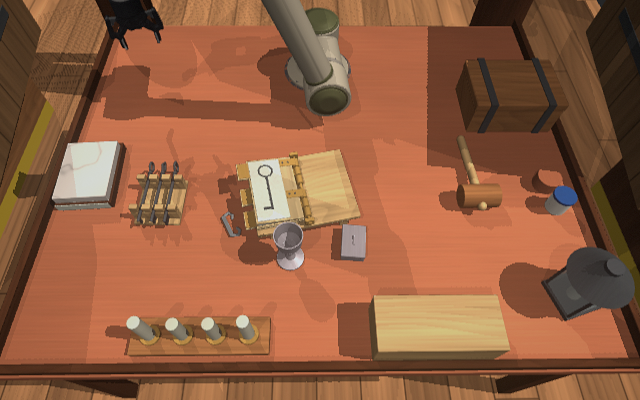

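The top view shows the register at about (332,220), yawed about 12°. The bare half is on the left, the tabs are near (375-385,190-240), and the striker is at (387,195).

```bash
python3 - <<'E'
from h import *
im=cv2.imread('pics/top0.png');c=cv2.resize(im[165:280,265:410],None,fx=5,fy=5,interpolation=2);cv2.imwrite('pics/c1.png',c)
W=np.load('pics/Wtop0.npy')
sub=W[165:280,265:410]
m=(sub[...,2]>0.04)&(sub[...,2]<0.058)
n,l,st,ce=cv2.connectedComponentsWithStats(m.astype(np.uint8))
k=1+np.argmax(st[1:,4]);p=sub[l==k];print(len(p),p.mean(0),cv2.minAreaRect((p[:,:2]*1000).astype(np.float32)),cv2.boxPoints(cv2.minAreaRect((p[:,:2]*1000).astype(np.float32))))
m=(sub[...,2]>0.0585)&(sub[...,2]<0.12)
print(cv2.boxPoints(cv2.minAreaRect((sub[m][:,:2]*1000).astype(np.float32))))
# height grid
for v in range(180,262,6): print(v,[int(1000*z) for z in W[v,276:396:5,2]])
E
```

```text
3127 [0.5385717  0.01993908 0.04975102] ((540.9832153320312, 18.25458526611328), (241.14976501464844, 142.3903045654297), 12.366304397583008) [[407.95868   61.97547 ]
 [438.45306  -77.11115 ]
 [674.00775  -25.466301]
 [643.51337  113.62032 ]]
[[ 402.12213    46.569576]
 [ 483.94098  -255.87103 ]
 [ 755.80145  -182.32498 ]
 [ 673.9826    120.11563 ]]
180 [36, 37, 30, 31, 0, 3, 0, -7, -5, -2, 2, -1, 1, 48, 50, 46, 83, 87, -2, -6, 4, 5, 0, 4]
186 [7, 27, 34, -3, 0, 1, 47, 42, 67, 47, 69, 78, 81, 82, 83, 87, 82, 85, 54, 56, 5, 5, 14, -3]
192 [48, 51, 43, 42, 53, 49, 50, 50, 47, 71, 70, 73, 77, 85, 82, 83, 85, 89, 61, 53, 0, 10, 9, -2]
198 [47, 49, 47, 47, 44, 48, 51, 50, 49, 72, 77, 77, 73, 80, 84, 87, 87, 89, 92, 0, 0, 8, -3, 7]
204 [-4, 46, 49, 52, 51, 47, 1556, 52, 46, 70, 68, 72, 75, 83, 80, 88, 87, 86, 91, 65, 62, -3, 5, 5]
210 [-2, 44, 44, 52, 51, 47, 47, 54, 54, 66, 74, 73, 78, 75, 84, 84, 81, 90, 95, 65, 68, -5, 1, -4]
216 [-4, 46, 47, 45, 51, 48, 59, 48, 53, 51, 48, 74, 74, 77, 76, 85, 88, 88, 91, 61, 62, -5, 0, 0]
222 [-3, 52, 47, 51, 50, 51, 57, 49, 49, 49, 65, 74, 71, 74, 82, 76, 88, 91, 92, 91, 3, 90, 5, 0]
228 [0, 50, 47, 54, 55, 52, 51, 51, 56, 50, 74, 58, 70, 75, 78, 81, 87, 86, 93, 92, 94, 95, -3, -3]
234 [-6, 1, 53, 53, 44, 48, 51, 54, 54, 49, 73, 59, 73, 80, 74, 85, 82, 85, 85, 85, 91, 93, -1, 0]
240 [3, 6, 44, 47, 51, 49, 52, 48, 47, 49, 64, 46, 77, 80, 80, 81, 85, 81, 94, 88, 85, 0, 6, -3]
246 [-2, 3, 46, 55, 54, 47, 49, 54, 49, 45, 45, 68, 76, 78, 76, 82, 81, 47, 48, 46, 48, 0, -1, -5]
252 [-1, -3, 50, 50, 47, 51, 44, 44, 47, 48, 46, 64, 56, 47, 48, 48, 4, 0, -6, 3, 0, 0, 0, -5]
258 [0, 0, 49, 46, 48, 44, 51, 51, 49, 48, 0, 0, 0, 5, 1, -7, -3, 0, 0, 2, 1, -3, -1, 1]
```

View pics/c1.png

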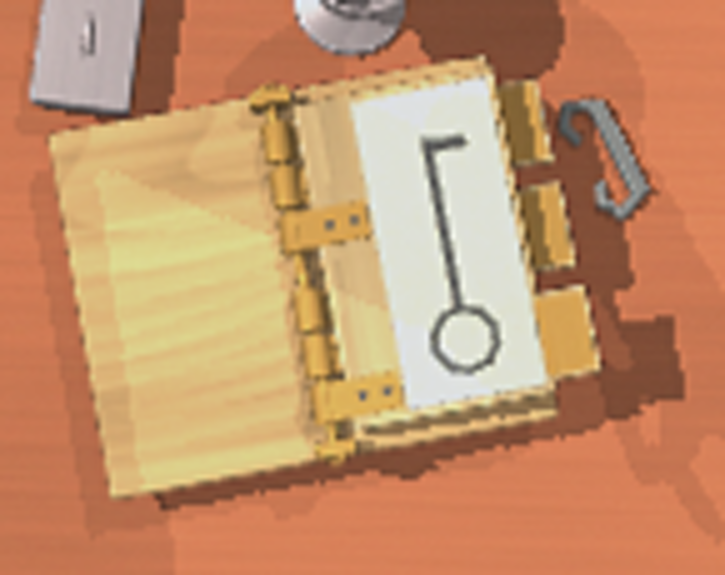

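```bash
python3 -m creep '[{"jaw":1,"travel":[30,21,0],"roll":0.12},{"jaw":1,"travel":[60,42,0],"roll":0.25},{"jaw":1,"travel":[95,65,0],"roll":0.37},{"jaw":1,"travel":[130,90,0],"roll":0.49},{"jaw":1,"travel":[165,115,0],"roll":0.62},{"jaw":1,"travel":[200,140,0],"roll":0.75},{"jaw":1,"travel":[235,162,0],"roll":0.88},{"jaw":1,"travel":[270,185,0],"roll":1.0},{"jaw":1,"travel":[305,208,0],"roll":1.13},{"jaw":1,"travel":[335,230,0],"roll":1.26},{"jaw":1,"travel":[350,245,0],"roll":1.38},{"jaw":1,"travel":[364,245,0],"roll":1.47}]' 20
python3 -m creep '[{"jaw":1,"travel":[0,0,-40],"roll":0},{"jaw":1,"travel":[0,0,-80],"roll":0},{"jaw":1,"travel":[0,0,-110],"roll":0},{"jaw":1,"travel":[0,0,-130],"roll":0},{"jaw":1,"travel":[0,0,-140],"roll":0},{"jaw":1,"travel":[0,0,-140],"roll":0}]'
python3 - <<'E'
from h import *
s=observe();print({k:np.round(s[k],3).tolist() for k in s if k in('time_s','position','tool_rot','grip_width','q','ft_force')})
im,d=shot('scene','s1');np.save('pics/Ws1.npy',world('scene',d))
c=cv2.resize(im[100:260,180:380],None,fx=4,fy=3.75,interpolation=2);cv2.imwrite('pics/s1c.png',c[:,:,::-1])
E
```

```text
time_s: 1.3
position: [0.536, -0.2757, 0.4044]
tool_rot: [[-0.22, 0.975, -0.001], [0.975, 0.22, 0.001], [0.001, -0.001, -1.0]]
ft_force: [-0.7, -0.6, 0.4]
grip_width: -0.0
gripper_force: 0.0
time_s: 1.9
position: [0.5348, -0.2778, 0.2636]
tool_rot: [[-0.213, 0.977, -0.002], [0.977, 0.213, 0.002], [0.002, -0.002, -1.0]]
ft_force: [0.7, 0.4, 0.6]
grip_width: 0.0001
gripper_force: 0.0
{'time_s': 1.9, 'q': [-38.691, 34.405, 77.32, 0.001, 68.417, -51.01], 'position': [0.535, -0.278, 0.264], 'tool_rot': [[-0.213, 0.977, -0.002], [0.977, 0.213, 0.002], [0.002, -0.002, -1.0]], 'ft_force': [0.652, 0.436, 0.581], 'grip_width': 0.0}
```

View pics/s1c.png

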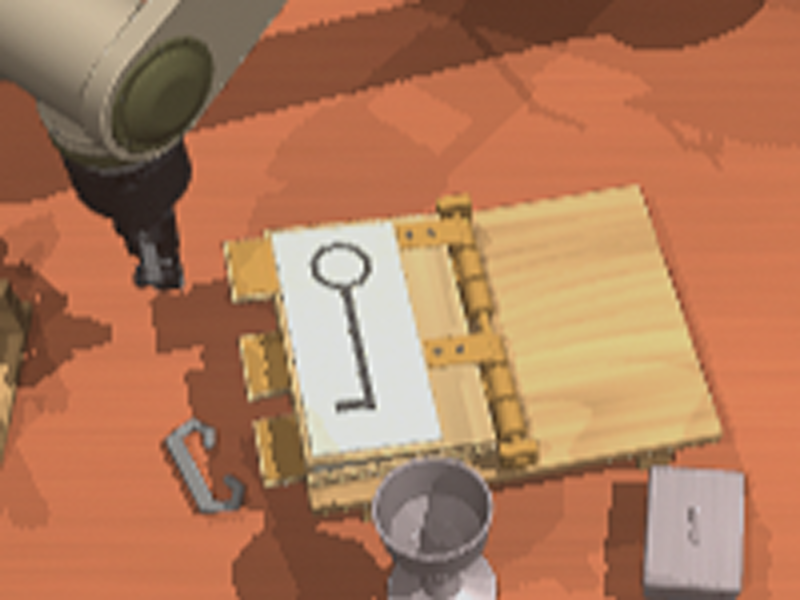

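The closed fingers, at crop (160,280), stand outboard of the top tab at (250,270) and clear of the striker. I'll lower and approach until contact.

```bash
python3 -m creep '[{"jaw":1,"travel":[0,0,-20],"roll":0},{"jaw":1,"travel":[-2,10,-20],"roll":0},{"jaw":1,"travel":[-4,20,-20],"roll":0},{"jaw":1,"travel":[-5,24,-20],"roll":0},{"jaw":1,"travel":[-5,24,-20],"roll":0}]'
python3 -m creep '[{"jaw":1,"travel":[-0.5,2,0],"roll":0},{"jaw":1,"travel":[-0.5,2,0],"roll":0}]'
python3 -m creep '[{"jaw":1,"travel":[-0.5,2,0],"roll":0},{"jaw":1,"travel":[-0.5,2,0],"roll":0}]'
python3 -m creep '[{"jaw":1,"travel":[-0.5,2,0],"roll":0},{"jaw":1,"travel":[-0.5,2,0],"roll":0}]'
```

```text
time_s: 2.45
position: [0.5299, -0.2529, 0.2459]
tool_rot: [[-0.214, 0.977, 0.001], [0.977, 0.214, -0.001], [-0.001, 0.001, -1.0]]
ft_force: [0.2, -0.1, -0.3]
grip_width: 0.0
gripper_force: 0.0
time_s: 2.65
position: [0.5293, -0.2517, 0.2451]
tool_rot: [[-0.213, 0.977, 0.0], [0.977, 0.213, -0.0], [-0.0, 0.0, -1.0]]
ft_force: [-0.5, 0.3, -0.0]
grip_width: -0.0
gripper_force: 0.0
time_s: 2.85
position: [0.5288, -0.2497, 0.2447]
tool_rot: [[-0.213, 0.977, -0.0], [0.977, 0.213, 0.0], [0.0, -0.0, -1.0]]
ft_force: [-0.1, -0.2, 0.1]
grip_width: 0.0001
gripper_force: 0.0
time_s: 3.05
position: [0.5283, -0.2481, 0.2448]
tool_rot: [[-0.213, 0.977, 0.0], [0.977, 0.213, -0.001], [-0.001, 0.0, -1.0]]
ft_force: [-0.6, -3.2, -1.5]
grip_width: 0.0003
gripper_force: 1.7
```

```bash
python3 -m creep '[{"jaw":1,"travel":[-0.5,2,0],"roll":0},{"jaw":1,"travel":[-0.6,3,3],"roll":0},{"jaw":1,"travel":[-0.7,3.5,6],"roll":0},{"jaw":1,"travel":[-0.8,4,9],"roll":0},{"jaw":1,"travel":[-1,4.5,12],"roll":0},{"jaw":1,"travel":[-1,5,14],"roll":0}]'
python3 - <<'E'
from h import *
im,d=shot('top','t2');W=world('top',d)
for v in range(210,246,6): print(v,[int(1000*z) for z in W[v,321:396:5,2]])
im,d=shot('scene','s2')
c=cv2.resize(im[100:260,180:380],None,fx=4,fy=3.75,interpolation=2);cv2.imwrite('pics/s2c.png',c[:,:,::-1])
E
```

```text
time_s: 3.65
position: [0.5275, -0.2444, 0.2597]
tool_rot: [[-0.213, 0.977, 0.002], [0.977, 0.213, -0.005], [-0.005, 0.001, -1.0]]
ft_force: [-1.1, -12.0, 0.8]
grip_width: -0.0
gripper_force: 5.6
210 [69, 77, 80, 85, 81, 88, 90, 93, 98, 98, 69, 356, 378, 398, 381]
216 [48, 46, 73, 74, 82, 89, 86, 96, 99, 101, 65, 366, 405, 372, 387]
222 [48, 65, 75, 77, 83, 84, 91, 98, 95, 96, 332, 409, 408, 375, 379]
228 [50, 72, 77, 75, 77, 86, 88, 93, 95, 92, 420, 417, 241, 362, 370]
234 [53, 74, 66, 85, 1556, 88, 90, 90, 98, 426, 422, 417, 417, 280, 354]
240 [52, 68, 48, 81, 77, 85, 90, 92, 421, 424, 416, 424, 427, 425, 198]
```

View pics/s2c.png

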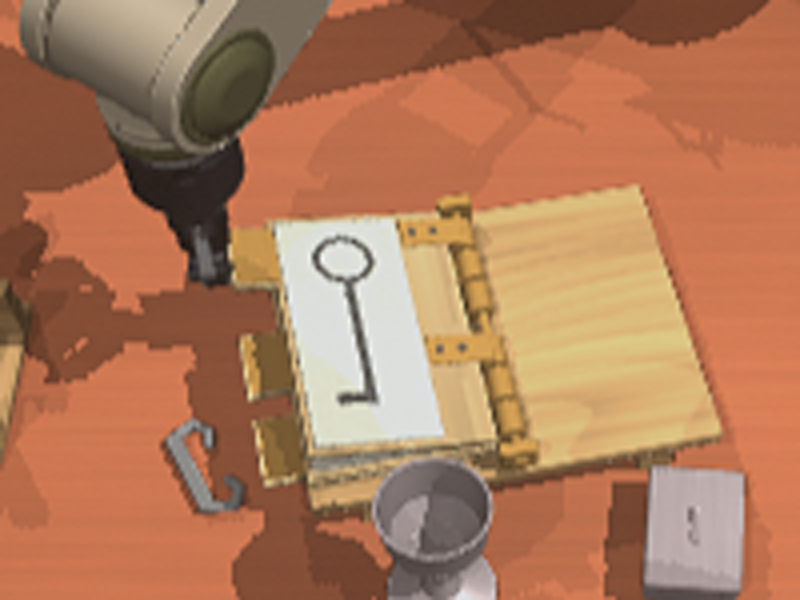

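The picture shows the leaf edge lifting with the finger at (215,275). It sticks, so I'll follow the arc.

```bash
python3 -m creep '[{"jaw":1,"travel":[-0.4,2,7],"roll":0},{"jaw":1,"travel":[-0.8,4,13],"roll":0},{"jaw":1,"travel":[-1.3,6,20],"roll":0},{"jaw":1,"travel":[-2,9,28],"roll":0},{"jaw":1,"travel":[-2.7,12.5,36],"roll":0},{"jaw":1,"travel":[-3.5,16,44],"roll":0},{"jaw":1,"travel":[-4.4,20,52],"roll":0}]'
python3 - <<'E'
from h import *
im,d=shot('top','t3');W=world('top',d)
for v in range(204,246,6): print(v,[int(1000*z) for z in W[v,321:396:5,2]])
E
```

```text
time_s: 4.45
position: [0.523, -0.2237, 0.3118]
tool_rot: [[-0.213, 0.977, 0.002], [0.977, 0.213, -0.003], [-0.004, 0.001, -1.0]]
ft_force: [-0.5, -5.8, 1.7]
grip_width: -0.0003
gripper_force: 3.0
204 [74, 75, 89, 100, 106, 118, 124, 130, 140, 66, 61, 420, 443, 440, 428]
210 [70, 83, 85, 96, 107, 117, 123, 131, 137, 67, 411, 447, 445, 438, 439]
216 [52, 46, 81, 94, 108, 114, 118, 129, 139, 135, 430, 449, 433, 440, 435]
222 [44, 72, 84, 88, 98, 113, 121, 133, 137, 396, 452, 448, 428, 428, 433]
228 [52, 67, 80, 89, 100, 111, 116, 129, 137, 464, 462, 395, 410, 421, 427]
234 [49, 69, 78, 86, 101, 106, 114, 129, 466, 463, 149, 155, 331, 408, 418]
240 [49, 58, 50, 84, 96, 105, 115, 463, 468, 461, 466, 464, -3, 250, 246]
```

```bash
python3 -m creep '[{"jaw":1,"travel":[-1,5,7],"roll":0},{"jaw":1,"travel":[-2.2,10,14],"roll":0},{"jaw":1,"travel":[-3.4,15.5,21],"roll":0},{"jaw":1,"travel":[-4.6,21,27.5],"roll":0},{"jaw":1,"travel":[-5.9,27,33],"roll":0},{"jaw":1,"travel":[-7.3,33.5,38],"roll":0},{"jaw":1,"travel":[-8.7,40,43],"roll":0},{"jaw":1,"travel":[-10.2,46.5,48],"roll":0},{"jaw":1,"travel":[-13.2,60,57],"roll":0}]'
python3 - <<'E'
from h import *
im,d=shot('top','t4');W=world('top',d)
for v in range(198,246,6): print(v,[int(1000*z) for z in W[v,311:391:5,2]])
im,d=shot('scene','s4')
c=cv2.resize(im[100:260,180:380],None,fx=4,fy=3.75,interpolation=2);cv2.imwrite('pics/s4c.png',c[:,:,::-1])
E
```

```text
time_s: 5.4
position: [0.5098, -0.1631, 0.3678]
tool_rot: [[-0.212, 0.977, 0.0], [0.977, 0.212, -0.0], [-0.0, 0.0, -1.0]]
ft_force: [2.0, -2.1, -0.1]
grip_width: 0.0
gripper_force: 1.2
198 [50, 56, 69, 103, 133, 153, 173, 189, 66, 66, 468, 476, 4, 1, -1, 0]
204 [46, 46, 73, 101, 125, 156, 168, 191, 62, 482, 496, 490, 477, 66, -1, 0]
210 [48, 47, 79, 88, 117, 137, 163, 191, 479, 498, 497, 490, 488, 486, 475, -1]
216 [48, 54, 48, 85, 112, 137, 164, 461, 500, 503, 494, 492, 494, 490, 487, 484]
222 [1556, 51, 45, 80, 107, 135, 154, 471, 504, 461, 489, 494, 491, 495, 496, 493]
228 [48, 38, 48, 70, 100, 123, 152, 507, 508, 478, 482, 486, 492, 492, 492, 492]
234 [47, 51, 48, 73, 90, 118, 512, 509, 188, 338, 471, 476, 484, 488, 491, 490]
240 [49, 48, 50, 61, 91, 515, 514, 163, 187, 201, 337, 448, 470, 478, 482, 489]
```

View pics/s4c.png

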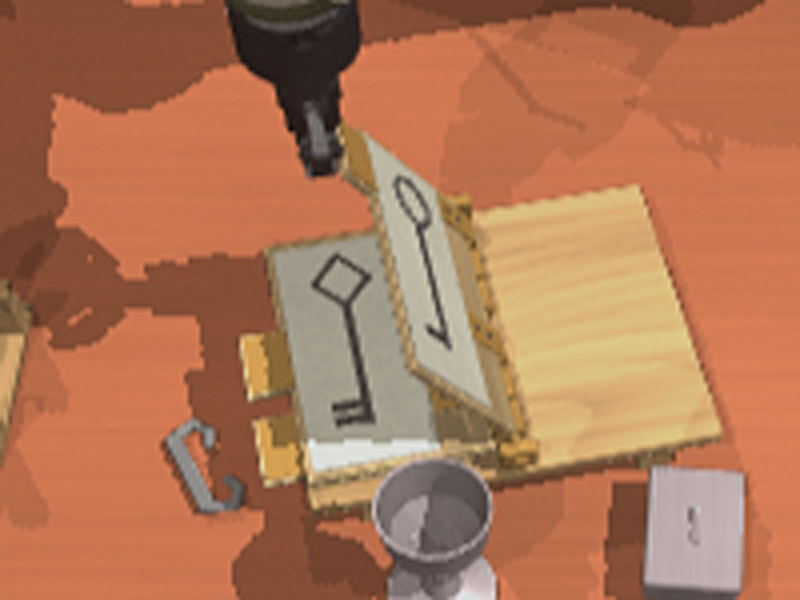

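Scene picture: the leaf is at about 1 rad, its tab edge at (345,140) resting on the finger, and the second leaf (diamond key) still flat. I'll push on past upright.

```bash
python3 -m creep '[{"jaw":1,"travel":[-2,10,0],"roll":0},{"jaw":1,"travel":[-4,20,0],"roll":0},{"jaw":1,"travel":[-6.5,30,0],"roll":0},{"jaw":1,"travel":[-8.5,39,0],"roll":0},{"jaw":1,"travel":[-10.5,49,0],"roll":0},{"jaw":1,"travel":[-13,59,0],"roll":0},{"jaw":1,"travel":[-15,68,0],"roll":0},{"jaw":1,"travel":[-17,78,0],"roll":0},{"jaw":1,"travel":[-19,88,0],"roll":0},{"jaw":1,"travel":[-21.5,98,0],"roll":0},{"jaw":1,"travel":[-23,105,0],"roll":0},{"jaw":1,"travel":[-24.5,112,-1],"roll":0}]'
python3 - <<'E'
from h import *
im,d=shot('scene','s5')
c=cv2.resize(im[60:260,180:380],None,fx=3,fy=3,interpolation=2);cv2.imwrite('pics/s5c.png',c[:,:,::-1])
E
```

```text
time_s: 6.7
position: [0.485, -0.0501, 0.3664]
tool_rot: [[-0.214, 0.977, -0.001], [0.977, 0.214, 0.0], [0.0, -0.001, -1.0]]
ft_force: [0.9, -0.5, -0.5]
grip_width: -0.0001
gripper_force: 0.7
```

View pics/s5c.png

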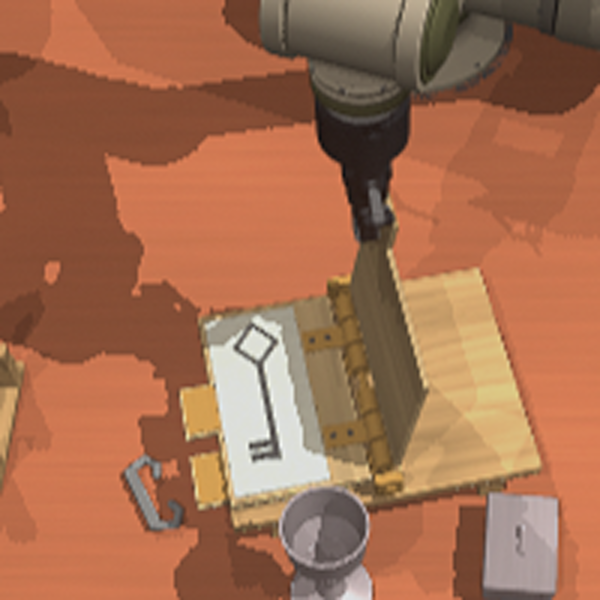

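Leaf is past upright (finger tip at (372,235) against its underside). I'll follow the arc down.

```bash
python3 -m creep '[{"jaw":1,"travel":[-2.6,12,-4],"roll":0},{"jaw":1,"travel":[-5.3,24,-9],"roll":0},{"jaw":1,"travel":[-7.8,36,-15],"roll":0},{"jaw":1,"travel":[-10.3,47,-22],"roll":0},{"jaw":1,"travel":[-12.5,57,-31],"roll":0},{"jaw":1,"travel":[-14.5,66,-40],"roll":0},{"jaw":1,"travel":[-16.4,75,-50],"roll":0},{"jaw":1,"travel":[-18,82,-61],"roll":0},{"jaw":1,"travel":[-19.3,88,-73],"roll":0},{"jaw":1,"travel":[-20.4,93,-86],"roll":0},{"jaw":1,"travel":[-21.2,97,-98],"roll":0},{"jaw":1,"travel":[-21.8,99,-108],"roll":0}]'
python3 -m creep '[{"jaw":1,"travel":[0,0,-6],"roll":0},{"jaw":1,"travel":[0,0,-12],"roll":0},{"jaw":1,"travel":[0,0,-18],"roll":0},{"jaw":1,"travel":[0,0,-20],"roll":0},{"jaw":1,"travel":[0,0,-22],"roll":0},{"jaw":1,"travel":[0,0,-22],"roll":0}]'
```

```text
time_s: 7.95
position: [0.4632, 0.0488, 0.2576]
tool_rot: [[-0.214, 0.977, -0.001], [0.977, 0.214, 0.0], [0.001, -0.001, -1.0]]
ft_force: [1.0, 0.1, 0.3]
grip_width: 0.0
gripper_force: 0.5
time_s: 8.55
position: [0.4634, 0.0481, 0.2366]
tool_rot: [[-0.213, 0.977, -0.0], [0.977, 0.213, -0.0], [-0.0, -0.0, -1.0]]
ft_force: [-0.9, -0.2, 0.1]
grip_width: 0.0002
gripper_force: 0.0
```

```bash
python3 -m creep '[{"jaw":1,"travel":[0,0,-2],"roll":0},{"jaw":1,"travel":[0,0,-4],"roll":0},{"jaw":1,"travel":[0,0,-4],"roll":0}]'
python3 -m creep '[{"jaw":1,"travel":[0,0,-1.5],"roll":0},{"jaw":1,"travel":[0,0,-2.5],"roll":0},{"jaw":1,"travel":[0,0,-2.5],"roll":0}]'
```

```text
time_s: 8.85
position: [0.4634, 0.0482, 0.2326]
tool_rot: [[-0.213, 0.977, 0.0], [0.977, 0.213, -0.0], [-0.0, 0.0, -1.0]]
ft_force: [-0.5, -0.0, -0.4]
grip_width: 0.0001
gripper_force: 0.0
time_s: 9.15
position: [0.4633, 0.0483, 0.2316]
tool_rot: [[-0.214, 0.977, 0.001], [0.977, 0.214, -0.0], [-0.001, 0.001, -1.0]]
ft_force: [-4.3, -0.1, 19.5]
grip_width: 0.0004
gripper_force: 9.8
```

Firm contact at 19.5 N, with the tip at z≈58.3 mm, so the leaf is flat. I'll lift off and check.

```bash
python3 -m creep '[{"jaw":1,"travel":[0,0,5],"roll":0},{"jaw":1,"travel":[0,0,30],"roll":0},{"jaw":1,"travel":[0,0,70],"roll":0},{"jaw":1,"travel":[0,0,110],"roll":0},{"jaw":1,"travel":[0,0,130],"roll":0},{"jaw":1,"travel":[0,0,130],"roll":0},{"jaw":1,"travel":[0,0,130],"roll":0}]'
python3 - <<'E'
from h import *
im,d=shot('scene','s6');W=world('scene',d)
c=cv2.resize(im[60:280,130:520],None,fx=2,fy=2,interpolation=2);cv2.imwrite('pics/s6c.png',c[:,:,::-1])
R=np.array([[.9768,-.2142],[.2142,.9768]]);L=(W[...,:2]-[.557,-.0548])@R
for x0 in (-.02,.03,.08):
  print([ (y,round(float(np.median(W[(abs(L[...,0]-x0)<.02)&(abs(L[...,1]-y)<.008)&(W[...,2]>-.05)][:,2]))*1000,1)) for y in(-.12,-.08,-.04,.04,.08,.12)])
E
```

```text
time_s: 9.85
position: [0.4632, 0.0483, 0.3597]
tool_rot: [[-0.213, 0.977, -0.0], [0.977, 0.213, 0.0], [0.0, -0.0, -1.0]]
ft_force: [-0.0, 0.7, -0.1]
grip_width: 0.0001
gripper_force: 0.0
[(-0.12, 65.3), (-0.08, 66.1), (-0.04, 63.9), (0.04, 58.2), (0.08, 60.4), (0.12, 361.2)]
[(-0.12, 65.7), (-0.08, 65.6), (-0.04, 64.9), (0.04, 57.8), (0.08, 58.0), (0.12, 57.8)]
[(-0.12, 65.9), (-0.08, 65.5), (-0.04, 64.2), (0.04, 58.2), (0.08, 58.2), (0.12, 58.1)]
```

View pics/s6c.png

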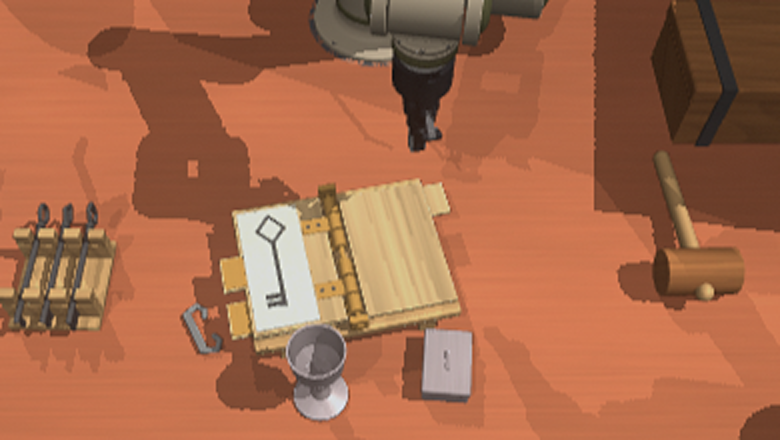

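The leaf lies flat on the left (about 58 mm throughout, tab at (438,198)), the second leaf is flat, the bystanders are in place, and the gripper is clear.

```bash
python3 -c "from rig import *;print(close_job())"
```

```text
the job is handed in; nothing more can be done
None
```

The register is turned to its second leaf: the top leaf lies flat on the left half, the leaves below stayed down, nothing else on the shelf moved visibly, and the job is handed in (no verdict was shown).

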